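Lock the spray pump and snap its cap on

ROBOT

A 6-joint arm with a two-finger parallel gripper is mounted at the origin on the work surface. World frame = base frame: x ahead of the robot, y to its left, z up, the work surface at z = 0. Lengths are in m, angles in rad, forces in N, time in s.
With the tool pointing down it reaches from about 0.25 to 0.725 m from the base axis. Payload 4 kg.
Tool frame: the origin (TCP) lies midway between the tips of the shut fingers; the grasp point (between the pads) lies 19 mm behind it; z points along the fingers, y is the line along which they close (so a half turn about z gives the same grasp; the last joint's range is limited). The gripper opens to 85 mm and grips with 20 to 120 N. Pads are 22 mm wide; open, the fingers measure 114 mm over their backs; the gripper's body (76 mm by 85 mm) begins 54 mm behind the grasp point. The pads swing forward as they close: fully open they stand 13 mm farther back than shut.
Start: joints at [1.288, 0.241, 0.005, 1.335, 0, 1.571], TCP at [0.14, 0.48, 0.231] pointing down, gripper open.
Joint ranges: [-2.72, 2.72], [-1.05, 1.87], [-1.09, 1.28], [-1.99, 2.15], [-1.42, 1.44], [-3.14, 3.14]. Speed limits (rad/s): [2.79, 2.79, 3.14, 3.14, 3.14, 3.14].

INTERFACE

Orientations are given as a unit quaternion [w, x, y, z].
In Python, from plant import bot, vision, finder gives the robot as it stands. The module is installed in compiled form; this text tells all that it offers.
- The arm moves only by the tool arm_command, never from a script. Its argument "plan" is a list of rows, each an object with "delta_pos": the shift along the tool's x, y, z in cm, a list of three; "rotation": the turn, a rotation vector about the tool's x, y, z in rad, a list of three; "grip": the closure, from 0 (fully open) to 1 (shut). A call has 1 to 10 rows; each row is the pose to reach, as a shift and turn from the pose commanded when the call began, along the tool's axes at that moment; what a row does not reach only later rows make up. A row lasts 1/10 s, in which the tool goes at most 50 mm and 8.59 degrees, less where a joint would pass 70% of its speed; a pose out of reach is approached as far as the arm can. A call with a gripper value outside its range is refused whole. The fingers move at their own pace and stop on an object; "squeeze" is the grip in N (left out, the last holds). Time passes only in rows, so rows that repeat a pose let the fingers close. It gives the time, the measured TCP pose, the force, the opening and the grip force at its end, in the units of the state.
- bot.get_obs(): the state, without advancing time (a new reading comes with each control period).
- vision.get_image(name): name is "side" or "top" or "wrist"; returns a dict with "frame" (400x640x3 uint8, blue, green, red), "mtx" (3x3 intrinsics, pixels), "T" (4x4, takes a point from camera to world coordinates). Camera axes: x right, y up, looking along -z (the intrinsics and any distortion apply to the point x, -y, -z); pixel columns grow to the right and rows downward; lengths in m; the calibration is good to about 2 mm. A picture is of the moment at which its call begins. There is no depth.
- bot.job_done(): hands the job in; it is judged then, once.
Trained networks look in a picture, given as the dict that the camera call returned (one of the last four; its "shot" number tells which), for a name from the list of things; names that differ only in an ending like _2 or _b are one class to them, and where a whole thing is asked for, a point or a joint stands for the part that bears it (a point fixed in the world has none). Each returns a list of dicts, best first, with "p" (0 to 1); they miss things now and then, are a little off and sometimes report something else, mostly with a low value. They report only what shows in the picture. A call takes as long as a camera call. They do not tell look-alikes from the thing itself.
- finder.boxes_of(picture, label): "point" ([x, y, z] in m, in the coordinates of the camera as it stood for that picture, good to about 4 mm: the middle of the surface that is visible of it).
- finder.landmark_of(picture, label): "point" ([x, y, z] in m, in the coordinates of the camera as it stood for that picture, good to about 4 mm: a listed point, or the origin of a listed thing).
The state is a dict: "time_s": time; "joint_positions": joint angles; "dq": joint speeds; "joint_efforts": joint torques, N m; "ee_pos": TCP position; "eef_rot": TCP orientation; "wrist_force": force on the tool from outside, world axes, zero at the start; "torque": the same for the moment, N m; "opening": opening from 0.0 (shut) to 1.0 (fully open); "finger_force": force on a finger pad.
Only numpy, scipy, OpenCV 4.12 (cv2) and the standard library are available. Lean on these libraries where they do the work, as an engineer would, in place of code of your own. Each camera call takes 0.05 s, during which the arm holds its last target. There are 200 camera calls.

TASK

The hearing-aid cleaning spray is being put away: turn its pump head a quarter turn clockwise to the locked stop, then put the loose dark blue cap over the head and press it straight down until it clicks, keeping on until it sits fully home on the white collar. Do not let go: finish still holding the cap and pressing it down firmly, as a thumb would, for a second or more. Leave the cup, drying jar, nail brush and comb where they are.

Things in the scene. Friction and masses are not known exactly. Their poses are not given: they have to be found in the camera images.
- shelf: moulded white polymer corner shelf lying on the counter, fixed: a quarter disc 20 mm thick, top 20 mm above its origin. The right-angle corner lies 320 mm along +x from the origin, the round front (towards the robot, -x) 440 mm from that corner; two straight edges with upstands 55 mm high. A dark blue cap and a spray bottle stand on its two sides (+y and -y), either way round.
- drawer_unit: fixed pale blue flip-drawer box, 100 (x) x 220 (y) x 85 mm high, standing on the shelf in front of its corner. Origin at the centre of its underside; its tilt-out front faces -x and has a 12 mm finger lip. Not needed.
- bottle: teal spray bottle, 50 x 50 mm, fast in a white 60 x 60 x 35 mm holder bonded to the shelf; it cannot move. Origin on its upright axis at the holder's underside, z up. On its collar (top 118 mm above the origin) a white snap ring 33 mm across up to 132 mm, with four sprung nubs. Spout points along the bottle's +y when locked (dark mark on the collar), -x when open.
- collar: white ribbed collar, 48 mm across, 14 mm high, part of the bottle. Origin at the centre of its flat top, on the bottle's axis, 118 mm above the bottle's origin; the middle of the cap's rim ends here. Pressed down, the cap meets the nubs with its rim 11 to 12 mm above it; resistance grows to some 10 to 15 N and drops with a click 7 to 10 mm above it; the cap then slips down to the rigid collar.
- head (a joint): angle of the dark blue pump head about the bottle's upright axis: 0 = locked stop, 1.571 rad = open stop; it grows counter-clockwise seen from above, so it is locked by turning clockwise. Stiff turning (about 0.03 N m), stays where it is left.
- head_grip (a point): point on the bottle's axis inside the dark blue pump head, 145 mm above the bottle's origin, 8 mm below the head's flat top; turning with it, x axis along the head to the spout tip, z up. The head is an oblong 13 mm wide (its y), 18 mm high, reaching 14 mm from the axis at the spout, 11 mm at the heel; 3 mm free below it, then the snap ring. White dot on top at the spout. Pinch its width from above.
- cap: loose dark blue snap cap, round, 46 mm across, 45 mm high, about 22 g, flat closed top, standing open end down on the shelf. Origin in the middle of its rim (underside), z up through its top. Inside 41 mm across and 42 mm deep, with a 3 mm high bead 37 mm across at the rim; it goes over the whole pump head, at any turn about its axis. Best grasped by its sides in the upper half.
- cup: white ceramic toothbrush cup, 70 mm across, 92 mm high, with a toothbrush leaning in it (up to 165 mm), standing on the flip-drawer box. Origin at the centre of its underside. Leave alone.
- jar: clear plastic hearing-aid drying jar with white twist cap, 62 mm across, 64 mm high, standing on the flip-drawer box. Origin at the centre of its underside. Leave alone.
- nail_brush: wooden nail brush, 96 (x) x 40 x 41 mm, lying bristles down on the shelf between cap and bottle. Origin at the centre of its underside. Leave alone.
- comb: flat metal fine-tooth comb, 110 (x) x 28 x 4 mm, lying on the shelf near its round front. Origin at the centre of its underside. Leave alone.
Not all that is in view belongs to the job. What is meant by the cap is not pink or turquoise, and is the smaller of those in its own colour.

How it is judged:
By the outcome, as a careful person would: the job done as asked, in the order asked, and still so for the second after the job is handed in, while the arm keeps its last pose, push and grip.
It also fails if it takes over 64 s, if anything falls off the work surface, if the arm or the gripper's body presses on something with over 40 N, if the wrist force passes 120 N, or if a joint passes its speed limit or range.

## Working session

There is one attempt and no reset: what is moved stays moved. The work goes in short steps, Python scripts to look and compute and a tool call to move; the robot and the scene stay as the last step left them, time stands still between calls to the robot, and variables do not carry over. Pictures are saved under pics/ and viewed, at most 10 in all, crops included, and the job is handed in when it is done.

Besides the shell and the picture viewer there is one more tool, called after "Call:" as name([rows], argument=value, ...), one row to a line, values as JSON. arm_command: Moves the arm, as the interface text tells. Its arguments: {"type":"object","properties":{"plan":{"type":"array"},"squeeze":{"type":"number"}},"required":["plan"]}

```bash
mkdir -p pics; cat > h.py <<'E'
import numpy as np, cv2
from plant import bot, vision, finder
from scipy.spatial.transform import Rotation as R
np.set_printoptions(precision=4,suppress=True)
def w(p,pt): return (p["T"]@np.r_[pt,1])[:3]
def pix(p,P):
    c=np.linalg.inv(p["T"])@np.r_[P,1]; q=p["mtx"]@np.array([c[0],-c[1],-c[2]]); return q[:2]/q[2]
def ray(p,u,z):
    # pixel -> world point at height z
    d=np.linalg.inv(p["mtx"])@np.r_[u,1]; d=p["T"][:3,:3]@np.array([d[0],-d[1],-d[2]]); o=p["T"][:3,3]
    return o+d*(z-o[2])/d[2]
def st():
    o=bot.get_obs()
    print({k:np.round(o[k],4).tolist() for k in("time_s","joint_positions","ee_pos","eef_rot","wrist_force","opening","finger_force")})
    return o
E
cat > a.py <<'E'
from h import *
st()
for n in("top","side"):
    p=vision.get_image(n); cv2.imwrite(f"pics/{n}0.png",p["frame"]); print(n,list(p), p["T"][:3,3])
    for l in("cap","bottle","collar","head_grip","head","shelf","nail_brush"):
        for f in("boxes_of","landmark_of"):
            try:
                for r in getattr(finder,f)(p,l)[:4]:
                    P=w(p,r["point"]); print(l,f,round(r["p"],2),P,pix(p,P).round())
            except Exception as e: print(l,f,e)
E
python3 a.py
```

```text
{'time_s': 0.0, 'joint_positions': [1.288, 0.2414, 0.0037, 1.3352, 0.0, 1.5708], 'ee_pos': [0.1393, 0.4795, 0.2304], 'eef_rot': [-0.0002, 0.1409, 0.99, -0.001], 'wrist_force': [-0.5081, 1.303, -0.0772], 'opening': 0.9988, 'finger_force': 0.0}
top ['frame', 'mtx', 'T', 'shot'] [ 0.4444 -0.052   0.9506]
cap boxes_of 0.92 [ 0.5514 -0.1841  0.0667] [372. 198.]
cap boxes_of 0.85 [ 0.365  -0.0754  0.058 ] [326. 282.]
cap boxes_of 0.71 [ 0.3737 -0.1913  0.0579] [378. 277.]
cap boxes_of 0.69 [ 0.4015 -0.2926  0.0426] [420. 263.]
cap landmark_of 0.82 [ 0.4    -0.3024 -0.0023] [420. 263.]
cap landmark_of 0.78 [ 0.553  -0.1842  0.021 ] [369. 200.]
cap landmark_of 0.62 [ 0.3703 -0.1923 -0.0031] [374. 277.]
bottle boxes_of 0.63 [ 0.5881 -0.037   0.0467] [307. 185.]
bottle boxes_of 0.54 [ 0.6084 -0.015   0.0211] [298. 178.]
bottle landmark_of 0.56 [0.5511 0.1263 0.0222] [239. 203.]
collar boxes_of 0.72 [0.5537 0.1197 0.1351] [231. 196.]
collar landmark_of 0.67 [0.5544 0.1259 0.1378] [228. 196.]
head_grip boxes_of 0.69 [ 0.7367 -0.0708  0.1644] [320. 105.]
head_grip landmark_of 0.63 [0.5495 0.127  
[... 1411 characters left out ...]
ar boxes_of 0.16 [0.5884 0.0398 0.0223] [275. 256.]
collar landmark_of 0.37 [ 0.4911 -0.0366  0.021 ] [328. 252.]
head_grip landmark_of 0.57 [ 0.587  -0.0405  0.0217] [296. 234.]
head boxes_of 0.69 [0.5466 0.1337 0.1746] [254. 246.]
head landmark_of it knows: bottle, cap, collar, comb, cup, drawer_unit, head_grip, jar, nail_brush, shelf
shelf boxes_of 0.76 [0.5912 0.0389 0.0174] [274. 256.]
shelf boxes_of 0.33 [0.55   0.1332 0.1738] [253. 246.]
shelf landmark_of 0.64 [ 0.5616 -0.0276 -0.0011] [301. 248.]
nail_brush boxes_of 0.89 [ 0.5856 -0.0295  0.0512] [293. 229.]
nail_brush boxes_of 0.5 [ 0.715  -0.0649  0.1737] [255. 162.]
nail_brush landmark_of 0.74 [ 0.5881 -0.0394  0.0203] [295. 235.]
```

View pics/top0.png

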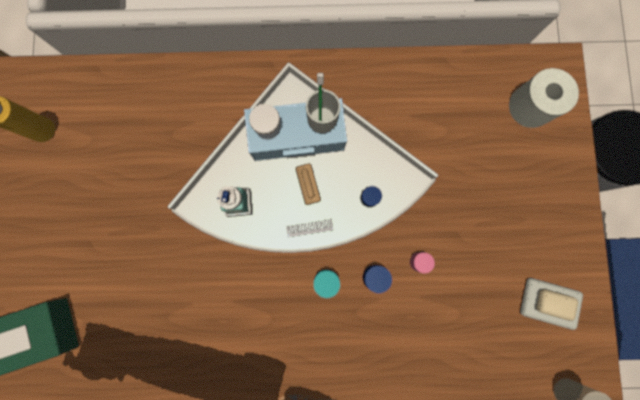

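View pics/side0.png

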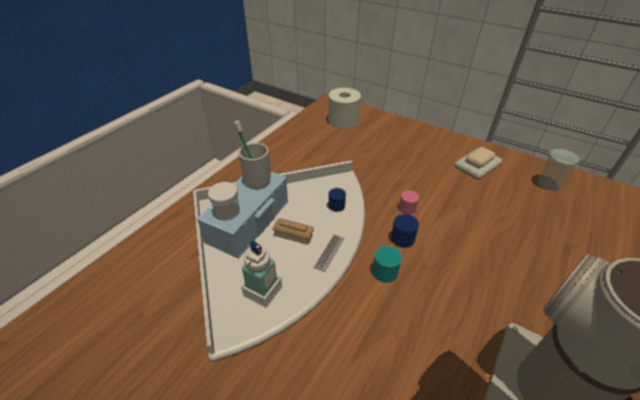

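The top view shows two dark blue caps. The small one, at pixel (371,196), stands on the shelf and is the one I want; the large one at (378,278) is a decoy. The bottle is at (232,200) with its head towards the upper left and the nail brush at (307,184). The side view agrees, with the cap at (337,200) and the bottle at (260,270).

```bash
cat >> h.py <<'E'
def go(pos,yaw=None,o=None):
    """world TCP target, yaw of tool y axis in world, tool down -> delta_pos cm, rotation"""
    o=o or bot.get_obs(); Rc=R.from_quat(np.array(o["eef_rot"])[[1,2,3,0]])
    y=Rc.as_matrix()[:,1]; y0=np.arctan2(y[1],y[0])
    if yaw is None: yaw=y0
    M=np.array([[-np.sin(yaw),np.cos(yaw),0],[np.cos(yaw),np.sin(yaw),0],[0,0,-1]]).T
    M[:,0]=np.cross(M[:,1],M[:,2])
    print("now",o["ee_pos"],"yaw",y0,"-> dpos cm",100*Rc.as_matrix().T@(np.array(pos)-o["ee_pos"]),"rot",(Rc.inv()*R.from_matrix(M)).as_rotvec())
E
python3 -c "
from h import *
p=vision.get_image('top')
for u in((289,65),(436,176),(171,208)): print(ray(p,u,.075))
print(pix(p,[.5525,.128,.165]), ray(p,(371,196),.065))
go([.53,.128,.34],1.5)
"
```

```text
[ 0.8691 -0.0023  0.075 ]
[ 0.5965 -0.3303  0.075 ]
[0.5385 0.2678 0.075 ]
[224.207  195.0351] [ 0.5558 -0.183   0.065 ]
now [0.1395 0.4801 0.2313] yaw 1.2880021353473974 -> dpos cm [-47.3229 -22.9188 -10.8676] rot [-0.     0.    -0.212]
```

Call:
arm_command([
  {"delta_pos": [0, 0, -8], "rotation": [0, 0, 0], "grip": 0},
  {"delta_pos": [-4, -1, -10.9], "rotation": [0, 0, -0.05], "grip": 0},
  {"delta_pos": [-8, -4, -10.9], "rotation": [0, 0, -0.1], "grip": 0},
  {"delta_pos": [-47.3, -22.9, -10.9], "rotation": [0, 0, -0.21], "grip": 0},
  {"delta_pos": [-47.3, -22.9, -10.9], "rotation": [0, 0, -0.21], "grip": 0},
  {"delta_pos": [-47.3, -22.9, -10.9], "rotation": [0, 0, -0.21], "grip": 0},
  {"delta_pos": [-47.3, -22.9, -10.9], "rotation": [0, 0, -0.21], "grip": 0},
  {"delta_pos": [-47.3, -22.9, -10.9], "rotation": [0, 0, -0.21], "grip": 0},
  {"delta_pos": [-47.3, -22.9, -10.9], "rotation": [0, 0, -0.21], "grip": 0},
  {"delta_pos": [-47.3, -22.9, -10.9], "rotation": [0, 0, -0.21], "grip": 0},
])

```text
time_s: 2.45
ee_pos: [0.457, 0.1935, 0.3397]
eef_rot: [0.0, 0.036, 0.999, 0.0]
wrist_force: [0.0, 0.3, -1.0]
opening: 0.998
finger_force: 0.0
```

```bash
cat > b.py <<'E'
from h import *
st()
p=vision.get_image("wrist"); cv2.imwrite("pics/w1.png",p["frame"]); print(p["T"])
for l in("bottle","collar","head_grip"):
    for f in("boxes_of","landmark_of"):
        for r in getattr(finder,f)(p,l)[:2]:
            P=w(p,r["point"]); print(l,f,round(r["p"],2),P,pix(p,P).round())
E
python3 b.py
```

```text
{'time_s': 2.45, 'joint_positions': [0.4004, 0.2147, 0.2503, 1.6056, 0.0002, 0.4733], 'ee_pos': [0.457, 0.1935, 0.3397], 'eef_rot': [0.0003, 0.0365, 0.9993, 0.0003], 'wrist_force': [0.0365, 0.3392, -0.9991], 'opening': 0.9978, 'finger_force': 0.0}
[[ 0.074  -0.9554 -0.2858  0.3838]
 [ 0.9973  0.0713  0.02    0.1987]
 [ 0.0013 -0.2865  0.9581  0.4819]
 [ 0.      0.      0.      1.    ]]
bottle boxes_of 0.69 [0.5378 0.1356 0.1148] [273. 241.]
bottle landmark_of 0.68 [0.5542 0.1286 0.0208] [278. 225.]
collar boxes_of 0.94 [0.5359 0.1331 0.1383] [268. 248.]
collar landmark_of 0.9 [0.5483 0.1236 0.1386] [261. 260.]
head_grip boxes_of 0.81 [0.5454 0.1299 0.1706] [261. 272.]
head_grip landmark_of 0.73 [0.5484 0.1274 0.1646] [260. 272.]
head_grip landmark_of 0.43 [ 0.4915 -0.0371  0.0196] [150. 189.]
```

View pics/w1.png

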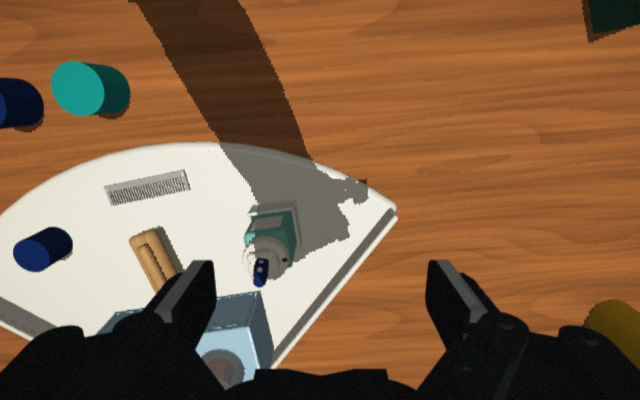

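The wrist view shows the bottle at (270,240). Its blue head is at (260,272) with the white dot at about (261,260), so the spout points towards -x and the head is open.

```bash
cat > c.py <<'E'
from h import *
p=vision.get_image("wrist"); f=p["frame"]; hsv=cv2.cvtColor(f,cv2.COLOR_BGR2HSV)
c=pix(p,[.5495,.127,.17]); x0,y0=(c-45).astype(int)
cv2.imwrite("pics/w2.png",cv2.resize(f[y0-30:y0+80,x0-10:x0+120],None,fx=5,fy=5,interpolation=cv2.INTER_CUBIC))
m=cv2.inRange(hsv,(110,100,10),(130,255,255)); k=np.zeros_like(m); k[int(c[1])-30:int(c[1])+30,int(c[0])-30:int(c[0])+30]=255; m&=k
n,l,s,ct=cv2.connectedComponentsWithStats(m); i=1+np.argmax(s[1:,4]); print(s[i],ct[i],c)
h,_=cv2.findContours((l==i).astype(np.uint8),0,1)[:2]
P=np.array([ray(p,u[0],.170)[:2] for u in h[0]]); print("rect top",cv2.minAreaRect((P*1000).astype(np.float32)))
E
python3 c.py
```

```text
[251 261  15  28 235] [257.7277 276.1745] [256.5491 277.5249]
rect top ((546.3822021484375, 128.65576171875), (12.245343208312988, 30.03949546813965), 78.64847564697266)
```

View pics/w2.png

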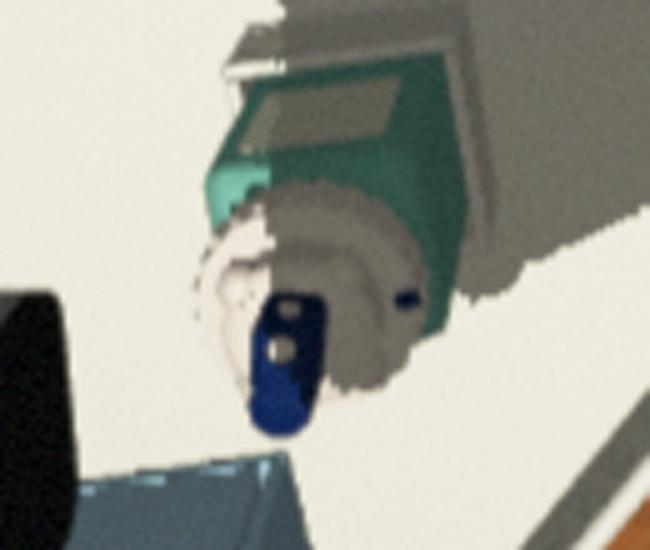

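```bash
cat >> c.py <<'E'
off=np.array([x0-10,y0-30])
def cr(u,z): return ray(p,np.array(u)/5+off-.4,z)[:2]*1000
ax=np.array([549.,127.])
print("collar ell: left,right,bottom", cr((197,290),.138),cr((428,300),.138),cr((370,388),.138))
print("mark",cr((407,300),.138)," dot",cr((290,308),.173),cr((281,350),.173))
print("head corners top: ",[cr(u,.173) for u in((265,293),(328,296),(318,378),(250,378))])
print("holder corners",[cr(u,.055) for u in((225,70),(458,40),(480,235))])
print("teal",[cr(u,.0) for u in((265,85),(445,55))])
E
python3 c.py
```

```text
[251 261  14  28 239] [257.41   275.8745] [256.2894 277.4895]
rect top ((546.5258178710938, 128.4534912109375), (12.382444381713867, 29.79525375366211), 75.47857666015625)
collar ell: left,right,bottom [544.5429 104.8401] [550.3683 153.1907] [570.1664 138.7218]
mark [550.0482 148.766 ]  dot [532.9808 131.7638] [541.6668 128.974 ]
head corners top:  [array([529.524 , 127.4179]), array([531.0072, 139.2527]), array([548.1268, 135.3408]), array([547.1824, 122.2949])]
holder corners [array([523.8374,  96.8785]), array([520.1368, 156.2002]), array([573.5653, 156.8775])]
teal [array([547.4615,  94.2162]), array([542.1641, 146.2952])]
```

```bash
python3 -c "
from h import *
go([.56,.128,.30],1.57)"
```

```text
now [0.4549 0.1963 0.3397] yaw 1.500488150274348 -> dpos cm [-10.9648  -6.0721   3.9682] rot [ 0.0003  0.0002 -0.0695]
```

Call:
arm_command([
  {"delta_pos": [-4, -2, 1], "rotation": [0, 0, -0.02], "grip": 0},
  {"delta_pos": [-8, -4, 2], "rotation": [0, 0, -0.05], "grip": 0},
  {"delta_pos": [-11, -6.1, 4], "rotation": [0, 0, -0.07], "grip": 0},
  {"delta_pos": [-11, -6.1, 4], "rotation": [0, 0, -0.07], "grip": 0},
  {"delta_pos": [-11, -6.1, 4], "rotation": [0, 0, -0.07], "grip": 0},
  {"delta_pos": [-11, -6.1, 4], "rotation": [0, 0, -0.07], "grip": 0},
])

```text
time_s: 3.5
ee_pos: [0.5603, 0.1276, 0.3003]
eef_rot: [0.0, 0.001, 1.0, 0.0]
wrist_force: [0.5, -0.2, 0.3]
opening: 1.002
finger_force: 0.0
```

```bash
cat > d.py <<'E'
from h import *
import sys
tag=sys.argv[1]
st()
p=vision.get_image("wrist"); f=p["frame"]
for l in("bottle","collar","head_grip"):
    for r in finder.landmark_of(p,l)[:1]:
        P=w(p,r["point"]); print(l,round(r["p"],2),P,pix(p,P).round())
# rectified views: 0.1 mm... px = 0.2 mm, up=-x world, right=+y, around (.550,.128)
def rect(z,c=(.550,.128),n=300,s=.0003):
    src=np.array([pix(p,[c[0]+a*s*n/2,c[1]+b*s*n/2,z]) for a,b in((-1,-1),(-1,1),(1,1),(1,-1))],np.float32)
    H=cv2.getPerspectiveTransform(src,np.array([[0,0],[n,0],[n,n],[0,n]],np.float32))
    im=cv2.warpPerspective(f,H,(n,n),flags=cv2.INTER_CUBIC)
    cv2.line(im,(n//2,0),(n//2,n),(0,0,255),1); cv2.line(im,(0,n//2),(n,n//2),(0,0,255),1); return im
cv2.imwrite(f"pics/r{tag}.png",cv2.resize(np.hstack([rect(.173),rect(.138)]),None,fx=1.33,fy=1.33))
E
python3 d.py 1
```

```text
{'time_s': 3.5, 'joint_positions': [0.2237, 0.3798, 0.3758, 1.5659, 0.0003, 0.2247], 'ee_pos': [0.5603, 0.1276, 0.3003], 'eef_rot': [0.0004, 0.0005, 1.0, 0.0003], 'wrist_force': [0.5303, -0.1733, 0.2782], 'opening': 1.0016, 'finger_force': 0.0}
bottle 0.77 [0.5532 0.1291 0.0239] [321. 151.]
head_grip 0.66 [0.5479 0.1258 0.1646] [318. 172.]
```

View pics/r1.png

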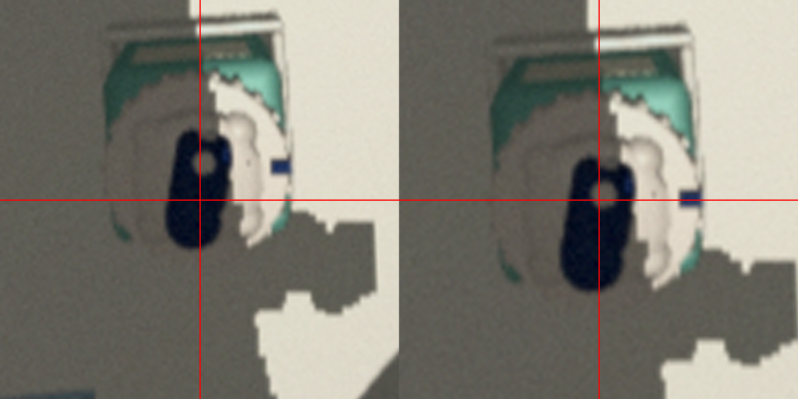

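The rectified view shows the dot at (204,162) and the heel at (192,248). That puts the axis at about (0.550, 0.128) with the spout at yaw 172°. The collar mark at (690,198) is at yaw about 91°, so the turn needed is about 80° clockwise.

```bash
python3 -c "
from h import *
go([.550,.128,.157],1.43)"
```

```text
now [0.5606 0.1274 0.3007] yaw 1.5697198250466686 -> dpos cm [ 1.0893  0.0558 14.368 ] rot [0.0006 0.0019 0.1397]
```

Call:
arm_command([
  {"delta_pos": [1.1, 0.05, 4], "rotation": [0, 0, 0.14], "grip": 0.3},
  {"delta_pos": [1.1, 0.05, 8], "rotation": [0, 0, 0.14], "grip": 0.3},
  {"delta_pos": [1.1, 0.05, 12], "rotation": [0, 0, 0.14], "grip": 0.3},
  {"delta_pos": [1.1, 0.05, 14.3], "rotation": [0, 0, 0.14], "grip": 0.3},
  {"delta_pos": [1.1, 0.05, 14.3], "rotation": [0, 0, 0.14], "grip": 0.3},
  {"delta_pos": [1.1, 0.05, 14.3], "rotation": [0, 0, 0.14], "grip": 0.6},
  {"delta_pos": [1.1, 0.05, 14.3], "rotation": [0, 0, 0.14], "grip": 1},
  {"delta_pos": [1.1, 0.05, 14.3], "rotation": [0, 0, 0.14], "grip": 1},
  {"delta_pos": [1.1, 0.05, 14.3], "rotation": [0, 0, 0.14], "grip": 1},
], squeeze=25)

```text
time_s: 4.6
ee_pos: [0.5515, 0.1272, 0.1586]
eef_rot: [0.002, 0.071, 0.997, 0.001]
wrist_force: [0.5, -0.3, 4.3]
opening: 0.141
finger_force: 26.5
```

```bash
python3 -c "
from h import *
o=st();print(o['torque']);go([.55,.128,.157],1.43)"
```

```text
{'time_s': 4.6, 'joint_positions': [0.2267, 0.4065, 0.0467, 1.2067, -0.0001, 0.3695], 'ee_pos': [0.5515, 0.1272, 0.1586], 'eef_rot': [0.0021, 0.0713, 0.9974, 0.0006], 'wrist_force': [0.4946, -0.3107, 4.3196], 'opening': 0.1414, 'finger_force': 26.4853}
[ 0.0136 -0.008   0.006 ]
now [0.5515 0.1272 0.1586] yaw 1.4279840898056453 -> dpos cm [0.1623 0.0613 0.1589] rot [ 0.0015  0.0041 -0.002 ]
```

Call:
arm_command([
  {"delta_pos": [0, 0, -0.1], "rotation": [0, 0, 0.14], "grip": 1},
  {"delta_pos": [0, 0, -0.1], "rotation": [0, 0, 0.28], "grip": 1},
  {"delta_pos": [0, 0, -0.1], "rotation": [0, 0, 0.42], "grip": 1},
  {"delta_pos": [0, 0, -0.1], "rotation": [0, 0, 0.56], "grip": 1},
  {"delta_pos": [0, 0, -0.1], "rotation": [0, 0, 0.7], "grip": 1},
  {"delta_pos": [0, 0, -0.1], "rotation": [0, 0, 0.84], "grip": 1},
  {"delta_pos": [0, 0, -0.1], "rotation": [0, 0, 0.98], "grip": 1},
  {"delta_pos": [0, 0, -0.1], "rotation": [0, 0, 1.1], "grip": 1},
  {"delta_pos": [0, 0, -0.1], "rotation": [0, 0, 1.2], "grip": 1},
  {"delta_pos": [0, 0, -0.1], "rotation": [0, 0, 1.25], "grip": 1},
], squeeze=35)

```text
time_s: 5.6
ee_pos: [0.5515, 0.1272, 0.1587]
eef_rot: [0.001, 0.643, 0.766, 0.002]
wrist_force: [1.5, 0.2, 0.5]
opening: 0.139
finger_force: 36.8
```

```bash
python3 -c "
from h import *
o=st();print(o['torque']);go([.55,.128,.157],0.0)"
```

```text
{'time_s': 5.6, 'joint_positions': [0.2266, 0.407, 0.0476, 1.2076, 0.0001, 1.6222], 'ee_pos': [0.5515, 0.1272, 0.1587], 'eef_rot': [0.0011, 0.6425, 0.7663, 0.0016], 'wrist_force': [1.524, 0.1855, 0.52], 'opening': 0.1388, 'finger_force': 36.831}
[ 0.0739 -0.3264 -0.0173]
now [0.5515 0.1272 0.1587] yaw 0.175229938384418 -> dpos cm [ 0.1035 -0.1393  0.1648] rot [ 0.0038 -0.0007  0.1752]
```

Call:
arm_command([
  {"delta_pos": [0, 0, 0], "rotation": [0, 0, 0.06], "grip": 1},
  {"delta_pos": [0, 0, 0], "rotation": [0, 0, 0.11], "grip": 1},
  {"delta_pos": [0, 0, 0], "rotation": [0, 0, 0.15], "grip": 1},
  {"delta_pos": [0, 0, 0], "rotation": [0, 0, 0.17], "grip": 1},
])

```text
time_s: 6.0
ee_pos: [0.5514, 0.1269, 0.1587]
eef_rot: [0.001, 0.704, 0.71, 0.001]
wrist_force: [1.0, -0.7, 2.8]
opening: 0.137
finger_force: 44.4
```

```bash
python3 -c "
from h import *
o=st();print(o['torque']);go([.55,.128,.157],0.0)"
```

```text
{'time_s': 6.0, 'joint_positions': [0.2266, 0.4068, 0.0475, 1.2079, -0.0006, 1.7892], 'ee_pos': [0.5514, 0.1269, 0.1587], 'eef_rot': [0.0012, 0.7042, 0.71, 0.0014], 'wrist_force': [1.0059, -0.7033, 2.7852], 'opening': 0.1373, 'finger_force': 44.4077}
[-0.1204 -0.435   0.6271]
now [0.5514 0.1269 0.1587] yaw 0.008151876013723924 -> dpos cm [ 0.1067 -0.1443  0.1703] rot [ 0.0036 -0.0002  0.0082]
```

Call:
arm_command([
  {"delta_pos": [0, 0, 0], "rotation": [0, 0, 0.17], "grip": 0.3},
  {"delta_pos": [0, 0, 0], "rotation": [0, 0, 0.17], "grip": 0.3},
  {"delta_pos": [0, 0, 0], "rotation": [0, 0, 0.17], "grip": 0.2},
  {"delta_pos": [0, 0, -4], "rotation": [0, 0, 0], "grip": 0},
  {"delta_pos": [0, 0, -9], "rotation": [0, 0, 0], "grip": 0},
  {"delta_pos": [0, 0, -14], "rotation": [0, 0, 0], "grip": 0},
  {"delta_pos": [0, 0, -14], "rotation": [0, 0, 0], "grip": 0},
], squeeze=25)

```text
time_s: 6.7
ee_pos: [0.5531, 0.1276, 0.3059]
eef_rot: [0.004, 0.703, 0.711, 0.006]
wrist_force: [-0.1, 0.0, 0.3]
opening: 1.003
finger_force: 0.0
```

```bash
python3 d.py 2; python3 -c "
from h import *
go([.53,-.183,.22],1.57)"
```

```text
{'time_s': 6.7, 'joint_positions': [0.2266, 0.3523, 0.35, 1.5537, 0.0001, 1.7872], 'ee_pos': [0.5531, 0.1276, 0.3059], 'eef_rot': [0.0039, 0.7034, 0.7107, 0.0063], 'wrist_force': [-0.147, 0.0409, 0.3239], 'opening': 1.0026, 'finger_force': 0.0}
bottle 0.72 [0.5509 0.1294 0.0235] [316. 155.]
collar 0.6 [ 0.7129 -0.0106  0.0152] [437. 259.]
head_grip 0.86 [0.5487 0.1277 0.1645] [313. 186.]
now [0.5493 0.1267 0.2961] yaw 0.009011377467987674 -> dpos cm [-30.9484  -2.1953   7.6304] rot [-0.0023 -0.0015 -1.561 ]
```

View pics/r2.png

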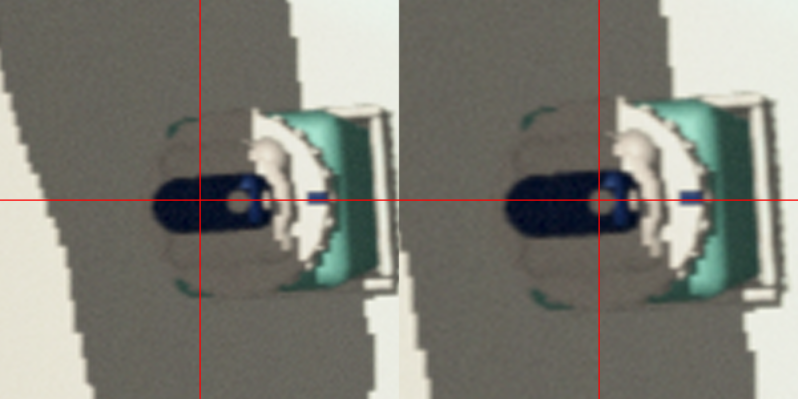

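The head is locked: the spout and dot at (238,202) line up with the collar mark at (318,198). The axis is at about (0.551, 0.1275). Next is the cap.

Call:
arm_command([
  {"delta_pos": [-5, -0.1, 0], "rotation": [0, 0, 0], "grip": 0},
  {"delta_pos": [-10, -0.1, 0], "rotation": [0, 0, 0], "grip": 0},
  {"delta_pos": [-15, -0.1, 1], "rotation": [0, 0, 0], "grip": 0},
  {"delta_pos": [-20, -0.1, 3], "rotation": [0, 0, 0], "grip": 0},
  {"delta_pos": [-25, -0.1, 6], "rotation": [0, 0, 0], "grip": 0},
  {"delta_pos": [-29, 0.3, 9], "rotation": [0, 0, 0], "grip": 0},
  {"delta_pos": [-31, 0.3, 10], "rotation": [0, 0, 0], "grip": 0},
  {"delta_pos": [-31, 0.3, 10], "rotation": [0, 0, 0], "grip": 0},
  {"delta_pos": [-31, 0.3, 10], "rotation": [0, 0, 0], "grip": 0},
])

```text
time_s: 7.8
ee_pos: [0.5538, -0.1833, 0.1948]
eef_rot: [-0.003, 0.705, 0.709, -0.001]
wrist_force: [0.2, 0.5, -0.5]
opening: 1.001
finger_force: 0.0
```

```bash
cat > e.py <<'E'
from h import *
o=st()
p=vision.get_image("wrist"); f=p["frame"]; cv2.imwrite("pics/w3.png",f)
for l in("cap",):
    for fn in("boxes_of","landmark_of"):
        for r in getattr(finder,fn)(p,l)[:3]:
            P=w(p,r["point"]); print(l,fn,round(r["p"],2),P,pix(p,P).round())
n,s,c=600,.0002,(.555,-.183)
for z in(.065,):
    src=np.array([pix(p,[c[0]+a*s*n/2,c[1]+b*s*n/2,z]) for a,b in((-1,-1),(-1,1),(1,1),(1,-1))],np.float32)
    H=cv2.getPerspectiveTransform(src,np.array([[0,0],[n,0],[n,n],[0,n]],np.float32))
    im=cv2.warpPerspective(f,H,(n,n),flags=cv2.INTER_CUBIC)
    cv2.line(im,(n//2,0),(n//2,n),(0,0,255),1); cv2.line(im,(0,n//2),(n,n//2),(0,0,255),1); cv2.circle(im,(n//2,n//2),115,(0,255,255),1)
    cv2.imwrite("pics/r3.png",im)
go([.554,-.183,.032],0.0)
E
python3 e.py
```

```text
{'time_s': 7.8, 'joint_positions': [-0.3198, 0.4276, 0.1756, 1.3243, 0.0005, 1.2443], 'ee_pos': [0.5538, -0.1833, 0.1948], 'eef_rot': [-0.0026, 0.7047, 0.7095, -0.001], 'wrist_force': [0.1578, 0.518, -0.4507], 'opening': 1.0012, 'finger_force': 0.0}
cap boxes_of 0.93 [ 0.56   -0.1776  0.0659] [330. 183.]
cap boxes_of 0.91 [ 0.3717 -0.0776  0.0558] [73. 44.]
cap boxes_of 0.88 [ 0.4    -0.2757  0.0437] [154. 280.]
cap landmark_of 0.82 [ 0.3695 -0.1891 -0.0057] [134. 175.]
cap landmark_of 0.79 [ 0.5594 -0.1814  0.0181] [328. 174.]
cap landmark_of 0.71 [ 0.3623 -0.075  -0.0016] [105.  50.]
now [ 0.5557 -0.182   0.1977] yaw 0.009714624050392615 -> dpos cm [-0.0973 -0.1736 16.5658] rot [ 0.0002 -0.0002  0.0097]
```

View pics/r3.png

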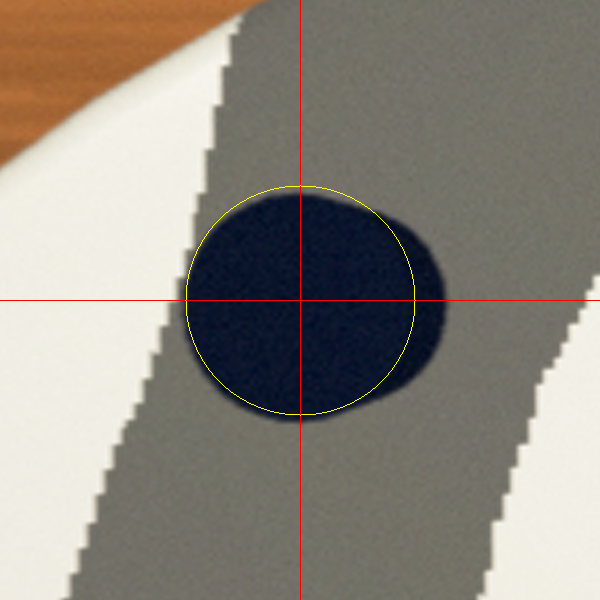

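The cap's top circle is centred at pixel (299,307), which is about (0.5565, -0.183). I'll go down and grasp it.

Call:
arm_command([
  {"delta_pos": [-0.1, 0.1, 4], "rotation": [0, 0, 0.01], "grip": 0},
  {"delta_pos": [-0.1, 0.1, 8], "rotation": [0, 0, 0.01], "grip": 0},
  {"delta_pos": [-0.1, 0.1, 12], "rotation": [0, 0, 0.01], "grip": 0},
  {"delta_pos": [-0.1, 0.1, 15], "rotation": [0, 0, 0.01], "grip": 0},
  {"delta_pos": [-0.1, 0.1, 16.5], "rotation": [0, 0, 0.01], "grip": 0},
  {"delta_pos": [-0.1, 0.1, 16.5], "rotation": [0, 0, 0.01], "grip": 0},
  {"delta_pos": [-0.1, 0.1, 16.5], "rotation": [0, 0, 0.01], "grip": 0.6},
  {"delta_pos": [-0.1, 0.1, 16.5], "rotation": [0, 0, 0.01], "grip": 1},
  {"delta_pos": [-0.1, 0.1, 16.5], "rotation": [0, 0, 0.01], "grip": 1},
  {"delta_pos": [-0.1, 0.1, 16.5], "rotation": [0, 0, 0.01], "grip": 1},
], squeeze=50)

```text
time_s: 8.95
ee_pos: [0.5582, -0.1845, 0.0346]
eef_rot: [0.002, 0.708, 0.706, 0.001]
wrist_force: [0.4, 1.5, 5.5]
opening: 0.521
finger_force: 51.5
```

```bash
python3 -c "
from h import *
o=st()
go([.551,.1275,.22],0)"
```

```text
{'time_s': 8.95, 'joint_positions': [-0.3193, 0.5595, -0.0553, 0.9517, 0.0002, 1.2533], 'ee_pos': [0.5582, -0.1845, 0.0346], 'eef_rot': [0.0018, 0.7077, 0.7065, 0.0011], 'wrist_force': [0.4463, 1.5022, 5.539], 'opening': 0.5206, 'finger_force': 51.4806}
now [ 0.5582 -0.1845  0.0346] yaw -0.0017660615594340193 -> dpos cm [ 31.1747  -0.6978 -18.5741] rot [ 0.0041  0.0011 -0.0018]
```

Call:
arm_command([
  {"delta_pos": [0, 0, -4], "rotation": [0, 0, 0], "grip": 1},
  {"delta_pos": [0, 0, -8], "rotation": [0, 0, 0], "grip": 1},
  {"delta_pos": [2, 0, -12], "rotation": [0, 0, 0], "grip": 1},
  {"delta_pos": [5, 0, -16], "rotation": [0, 0, 0], "grip": 1},
  {"delta_pos": [9, -0.2, -19], "rotation": [0, 0, 0], "grip": 1},
  {"delta_pos": [14, -0.4, -19.5], "rotation": [0, 0, 0], "grip": 1},
  {"delta_pos": [19, -0.7, -19.5], "rotation": [0, 0, 0], "grip": 1},
  {"delta_pos": [24, -0.7, -19.5], "rotation": [0, 0, 0], "grip": 1},
  {"delta_pos": [28, -0.7, -19.5], "rotation": [0, 0, 0], "grip": 1},
  {"delta_pos": [31.2, -0.7, -19.5], "rotation": [0, 0, 0], "grip": 1},
], squeeze=70)

```text
time_s: 9.95
ee_pos: [0.5498, 0.1304, 0.228]
eef_rot: [0.0, 0.707, 0.707, 0.001]
wrist_force: [-0.4, -0.2, -0.5]
opening: 0.518
finger_force: 71.3
```

Call:
arm_command([
  {"delta_pos": [0, 0, 0], "rotation": [0, 0, 0], "grip": 1},
  {"delta_pos": [0, 0, 0], "rotation": [0, 0, 0], "grip": 1},
  {"delta_pos": [0, 0, 0], "rotation": [0, 0, 0], "grip": 1},
])

```text
time_s: 10.25
ee_pos: [0.5501, 0.127, 0.2276]
eef_rot: [0.0, 0.708, 0.706, -0.0]
wrist_force: [0.5, -0.2, -1.4]
opening: 0.518
finger_force: 71.3
```

```bash
cat > g.py <<'E'
from h import *
o=st(); e=np.array(o["ee_pos"])
p=vision.get_image("wrist"); f=p["frame"]
zr=e[2]-.0146; zt=zr+.045
for r in finder.landmark_of(p,"cap")[:2]: print("cap",round(r["p"],2),w(p,r["point"]))
n,s=300,.0003
def rect(f,z,c):
    src=np.array([pix(p,[c[0]+a*s*n/2,c[1]+b*s*n/2,z]) for a,b in((-1,-1),(-1,1),(1,1),(1,-1))],np.float32)
    H=cv2.getPerspectiveTransform(src,np.array([[0,0],[n,0],[n,n],[0,n]],np.float32))
    im=cv2.warpPerspective(f,H,(n,n),flags=cv2.INTER_CUBIC)
    cv2.line(im,(n//2,0),(n//2,n),(0,0,255),1); cv2.line(im,(0,n//2),(n,n//2),(0,0,255),1); cv2.circle(im,(n//2,n//2),77,(0,255,255),1); return im
a=rect(f,zt,e); b=rect(f,zr,e)
p=vision.get_image("side"); q=pix(p,[.551,.1275,.19]).astype(int); print(q)
c=cv2.resize(p["frame"][q[1]-50:q[1]+50,q[0]-50:q[0]+50],(300,300),interpolation=cv2.INTER_CUBIC)
cv2.imwrite("pics/r4.png",cv2.resize(np.hstack([a,b,c]),None,fx=.88,fy=.88))
E
python3 g.py
```

```text
{'time_s': 10.25, 'joint_positions': [0.2271, 0.3715, 0.1767, 1.376, -0.0004, 1.8009], 'ee_pos': [0.5501, 0.127, 0.2276], 'eef_rot': [0.0002, 0.7082, 0.7061, -0.0001], 'wrist_force': [0.4683, -0.2232, -1.3829], 'opening': 0.5176, 'finger_force': 71.3377}
cap 0.71 [0.7119 0.0473 0.1047]
[253 237]
```

View pics/r4.png

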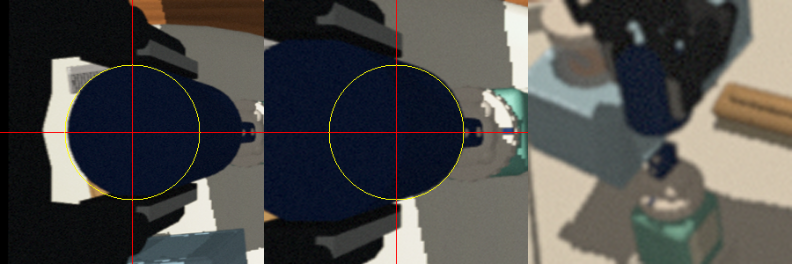

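The cap is centred in the grip in both rectified views, and the spout and mark in row 131 line up with it. I'll lower it.

Call:
arm_command([
  {"delta_pos": [0, 0, 1.5], "rotation": [0, 0, 0], "grip": 1},
  {"delta_pos": [0, 0, 3], "rotation": [0, 0, 0], "grip": 1},
  {"delta_pos": [0, 0, 4.2], "rotation": [0, 0, 0], "grip": 1},
  {"delta_pos": [0, 0, 5], "rotation": [0, 0, 0], "grip": 1},
  {"delta_pos": [0, 0, 5.6], "rotation": [0, 0, 0], "grip": 1},
  {"delta_pos": [0, 0, 6.0], "rotation": [0, 0, 0], "grip": 1},
  {"delta_pos": [0, 0, 6.0], "rotation": [0, 0, 0], "grip": 1},
], squeeze=90)

```text
time_s: 11.1
ee_pos: [0.55, 0.1278, 0.167]
eef_rot: [-0.0, 0.708, 0.706, -0.0]
wrist_force: [-0.3, 0.6, -0.7]
opening: 0.514
finger_force: 92.1
```

Call:
arm_command([
  {"delta_pos": [0, 0, 0.15], "rotation": [0, 0, 0], "grip": 1},
  {"delta_pos": [0, 0, 0.3], "rotation": [0, 0, 0], "grip": 1},
  {"delta_pos": [0, 0, 0.4], "rotation": [0, 0, 0], "grip": 1},
  {"delta_pos": [0, 0, 0.4], "rotation": [0, 0, 0], "grip": 1},
], squeeze=110)

```text
time_s: 11.5
ee_pos: [0.5509, 0.1278, 0.164]
eef_rot: [0.001, 0.708, 0.706, 0.001]
wrist_force: [1.1, -0.7, 1.3]
opening: 0.509
finger_force: 112.0
```

Call:
arm_command([
  {"delta_pos": [0, 0, 0.15], "rotation": [0, 0, 0], "grip": 1},
  {"delta_pos": [0, 0, 0.3], "rotation": [0, 0, 0], "grip": 1},
  {"delta_pos": [0, 0, 0.45], "rotation": [0, 0, 0], "grip": 1},
  {"delta_pos": [0, 0, 0.45], "rotation": [0, 0, 0], "grip": 1},
])

```text
time_s: 11.9
ee_pos: [0.5518, 0.1276, 0.1615]
eef_rot: [0.002, 0.708, 0.706, 0.002]
wrist_force: [0.5, -2.4, 8.8]
opening: 0.511
finger_force: 113.3
```

Call:
arm_command([
  {"delta_pos": [0, 0, 0.15], "rotation": [0, 0, 0], "grip": 1},
  {"delta_pos": [0, 0, 0.3], "rotation": [0, 0, 0], "grip": 1},
  {"delta_pos": [0, 0, 0.45], "rotation": [0, 0, 0], "grip": 1},
  {"delta_pos": [0, 0, 0.45], "rotation": [0, 0, 0], "grip": 1},
])

```text
time_s: 12.3
ee_pos: [0.5506, 0.1274, 0.1538]
eef_rot: [0.0, 0.708, 0.706, -0.0]
wrist_force: [4.2, -3.2, -1.3]
opening: 0.509
finger_force: 112.7
```

Call:
arm_command([
  {"delta_pos": [0, 0, 0.15], "rotation": [0, 0, 0], "grip": 1},
  {"delta_pos": [0, 0, 0.3], "rotation": [0, 0, 0], "grip": 1},
  {"delta_pos": [0, 0, 0.4], "rotation": [0, 0, 0], "grip": 1},
  {"delta_pos": [0, 0, 0.4], "rotation": [0, 0, 0], "grip": 1},
])

```text
time_s: 12.7
ee_pos: [0.5507, 0.1274, 0.1529]
eef_rot: [0.001, 0.708, 0.706, 0.001]
wrist_force: [-0.9, -4.3, 13.6]
opening: 0.512
finger_force: 114.2
```

Call:
arm_command([
  {"delta_pos": [0, 0, 0.15], "rotation": [0, 0, 0], "grip": 1},
  {"delta_pos": [0, 0, 0.25], "rotation": [0, 0, 0], "grip": 1},
  {"delta_pos": [0, 0, 0.25], "rotation": [0, 0, 0], "grip": 1},
  {"delta_pos": [0, 0, 0.25], "rotation": [0, 0, 0], "grip": 1},
  {"delta_pos": [0, 0, 0.25], "rotation": [0, 0, 0], "grip": 1},
  {"delta_pos": [0, 0, 0.25], "rotation": [0, 0, 0], "grip": 1},
  {"delta_pos": [0, 0, 0.25], "rotation": [0, 0, 0], "grip": 1},
  {"delta_pos": [0, 0, 0.25], "rotation": [0, 0, 0], "grip": 1},
  {"delta_pos": [0, 0, 0.25], "rotation": [0, 0, 0], "grip": 1},
  {"delta_pos": [0, 0, 0.25], "rotation": [0, 0, 0], "grip": 1},
])

```text
time_s: 13.7
ee_pos: [0.5507, 0.1274, 0.1528]
eef_rot: [0.002, 0.708, 0.706, 0.002]
wrist_force: [-4.5, -5.9, 24.6]
opening: 0.508
finger_force: 115.5
```

Call:
arm_command([
  {"delta_pos": [0, 0, 0], "rotation": [0, 0, 0], "grip": 1},
  {"delta_pos": [0, 0, 0], "rotation": [0, 0, 0], "grip": 1},
  {"delta_pos": [0, 0, 0], "rotation": [0, 0, 0], "grip": 1},
  {"delta_pos": [0, 0, 0], "rotation": [0, 0, 0], "grip": 1},
  {"delta_pos": [0, 0, 0], "rotation": [0, 0, 0], "grip": 1},
  {"delta_pos": [0, 0, 0], "rotation": [0, 0, 0], "grip": 1},
])

```text
time_s: 14.3
ee_pos: [0.5507, 0.1274, 0.1528]
eef_rot: [0.002, 0.708, 0.706, 0.002]
wrist_force: [-5.1, -5.3, 24.4]
opening: 0.506
finger_force: 115.5
```

```bash
python3 -c "
from h import *
st()
p=vision.get_image('side'); q=pix(p,[.551,.1275,.15]).astype(int)
cv2.imwrite('pics/s5.png',cv2.resize(p['frame'][q[1]-50:q[1]+50,q[0]-50:q[0]+50],(500,500),interpolation=cv2.INTER_CUBIC))"
```

```text
{'time_s': 14.3, 'joint_positions': [0.2279, 0.409, 0.035, 1.1924, -0.001, 1.8012], 'ee_pos': [0.5507, 0.1274, 0.1528], 'eef_rot': [0.0016, 0.708, 0.7062, 0.0016], 'wrist_force': [-5.0839, -5.2549, 24.4151], 'opening': 0.5056, 'finger_force': 115.547}
```

View pics/s5.png

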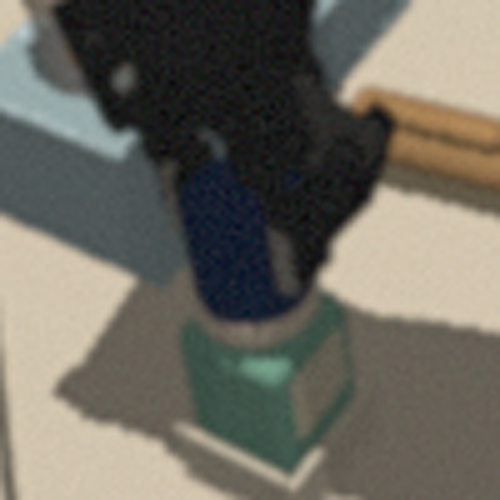

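The side view shows the cap's rim at about (255,320), sitting flush on the white collar with no gap. The arm is still holding it and pressing with 24 N.

```bash
python3 -c "
from h import *
print(bot.job_done())"
```

```text
the job is handed in; nothing more can be done
None
```

I turned the pump head to its locked stop, clicked the dark blue cap down onto the white collar, and handed the job in at about 14 s with the arm still holding the cap and pressing it down at about 24 N.

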